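# Register a heatsink board in its assembly nest

## Task

Load the heatsink board into the assembly nest: first swing the clamp arm right back until it lies along the side fence, then set the board flat on the nest plate with its bare corner (the one between the two edges without connectors) in the corner of the two steel fences, and press it firmly, without forcing it, square and home against both fences at once. Finish while still holding it there, pushed against both fences, so that it can be clamped. Leave the other things on the bench where they are.

Things in the scene. Friction and masses are not known exactly. Their poses are not given: they have to be found in the camera images.
- nest: Assembly nest, fixed: aluminium plate 180 x 150 x 10 mm (x, y, z) with two steel fences and a swing clamp on top. Origin: centre of the plate's underside, on the 2 mm mat (z = 0.002). End fence on its +x side, side fence on its +y side. The board's home: its centre at nest x = 10, y = 5 mm, feet on the plate (nest z = 10), its axes pointing as the nest's.
- nest_corner (a point): Point on the plate's top where the inner faces of the two fences would meet (nest x = 60, y = 45, z = 10 mm), axes as the nest's; between the fences' ends is a small open relief gap. The board comes from its -x -y side.
- fence_end: Steel bar, fixed: inner face at nest x = 60 mm, y from -57 to 33 mm, 14 mm thick, 14 mm high above the plate. The board is pushed along nest +x against it; about 10 N is right, 3 to 40 N counts. Stiff, smooth (friction about 0.25). Origin: above the nest's middle, on the plate top (not in the bar), axes as the nest's.
- fence_side: Steel bar, fixed: inner face at nest y = 45 mm, x from -58 to 46 mm, 14 mm thick, 14 mm high above the plate. The board is pushed along nest +y against it; about 10 N is right, 3 to 40 N counts. Stiff, smooth (friction about 0.25). Origin: above the nest's middle, on the plate top (not in the bar), axes as the nest's.
- clamp (a joint): Angle of the clamp arm about its upright post, -0.7 to 1.65 rad. 0: the arm points along nest -y, over the plate; grows clockwise seen from above; 1.57: it points along nest -x, lying along the side fence, clear of the board's place; more than 1.2 counts as back. Starts over the board's place (-0.55 to 0.45). About 1 N at the knob moves it; it stays where left.
- clamp_knob (a point): Top centre of the upright round black knob at the clamp arm's free end, 50 mm from the pivot: 16 mm in diameter, 18 mm high, top 42 mm above the plate's top. It does not turn on the arm: pinch it from above, or push it. The arm below is a steel bar 14 mm wide, its top face 20 mm below this point.
- clamp_pivot (a point): On the clamp's upright hinge axis, at the top face of the arm (22 mm above the plate), at nest x = -20, y = 67 mm. The post under it is 12 mm in diameter.
- board: Loose circuit board, about 0.18 kg: green, 100 x 80 x 2 mm (x, y, z) on four 6 mm brass feet, finned aluminium heatsink 40 x 40 x 32 mm in the middle to take it by. Origin: its centre, under the feet. Heatsink z = 8 to 40 mm, other parts below 18.5. A terminal block overhangs the -x edge by 4 mm, two sockets overhang the -y edge by 3.5; +x and +y edges are bare.
- board_corner (a point): The bare corner of the green board, at board x = 50, y = 40, z = 6 mm (underside of the green board). Home, it is 6 mm above nest_corner.
- heatsink_top (a point): Centre of the heatsink's top face, 40 mm above the undersides of the board's feet; the heatsink's faces are parallel to the board's edges.
- breadboard: Bystander: white plug-in breadboard 165 x 55 x 9 mm, loose, lying on the mat between the two work places. Origin: centre of its underside.
- multimeter: Bystander: orange multimeter lying on its back, 175 x 82 mm, 46 mm high, beyond the work. Origin: centre of its underside.
- iron_stand: Bystander: soldering iron in its black stand, base 100 x 75 mm, 125 mm high at the handle's end, beyond the work. Origin: centre of the base's underside.
- screwdriver: Bystander: screwdriver, 150 mm long, lying on the mat beyond the breadboard. Origin: on its underside.
Things that resemble listed ones, but are neither listed nor needed, are in the scene too. Of the things that look like the board, take the one that is farthest to the robot's left at the start.

How it is judged (in metres and radians):
On the way, in this order (a step that is already met when the one before it is completed fails the run):
1. the clamp arm is swung back along the side fence (value of joint clamp above 1.2 rad), for 0.2 s.
2. the board stands flat on the nest plate with its bare corner near the fences' corner (z of board_corner in the frame of nest_corner between 0.004 and 0.008 m and horizontal distance between board_corner and nest_corner below 0.03 m and angle between board's own z axis and vertical below 0.05 rad), for 0.1 s.
At the end, for the whole second after the job is handed in: Board flat on the plate and square to the nest (0.03 rad), bare corner within 2.5 mm of the fences' corner on each axis, fingers touching it, at rest, pressed on each fence with 3 to 40 N through the last second; clamp past 1.2 rad; bystanders within 30 mm of their start (x of board_corner in the frame of nest_corner between -0.0025 and 0.0025 m and y of board_corner in the frame of nest_corner between -0.0025 and 0.0025 m and z of board_corner in the frame of nest_corner between 0.004 and 0.008 m and angle between the x axis of board and the x axis of nest, either way round below 0.03 rad and angle between board's own z axis and vertical below 0.03 rad and contact force between board and fence_end between 3 and 40 N and contact force between board and fence_side between 3 and 40 N and contact force between the fingers and board above 1 N and linear speed of board below 0.01 m/s and value of joint clamp above 1.2 rad and distance of each of breadboard, multimeter, iron_stand, screwdriver from where it was at the start of the episode below 0.03 m); the arm keeps its last pose, push and grip.
It fails at once if the board is rammed against a fence with more than 60 N (contact force between board and fence_end above 60 N or contact force between board and fence_side above 60 N).
It fails at once if a bystander is moved by 30 mm or more (distance of any of breadboard, multimeter, iron_stand, screwdriver from where it was at the start of the episode above 0.03 m).
It also fails if it takes over 58 s, if anything falls off the work surface, if the arm or the gripper's body presses on something with over 40 N, if the wrist force passes 120 N, or if a joint passes its speed limit or range.

## Robot

A 6-joint arm with a two-finger parallel gripper is mounted at the origin on the work surface. World frame = base frame: x ahead of the robot, y to its left, z up, the work surface at z = 0. Lengths are in m, angles in degrees, forces in N, time in s.
With the tool pointing down it reaches from about 0.35 to 0.775 m from the base axis. Payload 5.5 kg.
Tool frame: the origin (TCP) lies at the very end of the fingers, on their centre line; the grasp point (between the pads) lies 19 mm behind it; z points along the fingers, y is the direction in which the jaws open and shut (so a half turn about z gives the same grasp; the last joint's range is limited). The gripper opens to 85 mm and grips with 20 to 120 N. Pads are 22 mm wide; open, the fingers measure 114 mm over their backs; the gripper's body (76 mm by 85 mm) begins 54 mm behind the grasp point. The pads swing forward as they close: fully open they stand 13 mm farther back than shut.
Start: joints at [-71.998, 17.945, 2.641, 74.691, 0, 82.002], TCP at [0.252, -0.517, 0.231] pointing down, gripper open.
Joint ranges: [-158.12, 158.12], [-49.38, 96.58], [-58.88, 72.47], [-126.05, 133.96], [-84.25, 85.87], [-180, 180]. Speed limits (degrees/s): [147.25, 147.25, 180, 180, 180, 180].

## Interface

Orientations are given as a 3x3 rotation matrix whose columns are the frame's x, y, z axes.
In Python, from workcell import bot, cams gives the robot as it stands. The module is installed in compiled form; this text tells all that it offers.
- The arm moves only by the tool move_arm, never from a script. Its argument "plan" is a list of rows, each an object with "xyz": the shift along the tool's x, y, z in cm, a list of three; "twist": the turn, a rotation vector about the tool's x, y, z in degrees, a list of three; "gripper": the closure, from 0 (fully open) to 1 (shut). A call has 1 to 5 rows; each row shifts and turns the commanded pose from where the row before left it, along the tool's axes as they then stand; what a row does not reach is not made up. A row lasts 1/10 s, in which the tool goes at most 50 mm and 8.59 degrees, less where a joint would pass 70% of its speed; a pose out of reach is approached as far as the arm can. A call is refused whole if a number of a shift passes 5 or a number of a turn 8.59, either way. A call with a gripper value outside its range is refused whole. The fingers move at their own pace and stop on an object; the grip force is fixed at half the most. Time passes only in rows, so rows that do not move let the fingers close. It gives the time, the measured TCP pose, the force and the opening at its end, in the units of the state.
- bot.get_obs(): the state, without advancing time (a new reading comes with each control period).
- cams.snapshot(name): name is "side" or "top"; returns a dict with "color" (420x560x3 uint8, red, green, blue), "fovy" (degrees; the focal length in pixels is half the picture's height over the tangent of half this angle, whatever the lens; pixels are square), "cx", "cy" (the principal point, pixels), "origin" and "rotation" of the camera in the world. Camera axes: x right, y up, looking along -z (the intrinsics and any distortion apply to the point x, -y, -z); pixel columns grow to the right and rows downward; lengths in m; the calibration is good to about 2 mm. A picture is of the moment at which its call begins. There is no depth.
- bot.hand_in(): hands the job in, once; it reports no verdict.
Trained networks look in the newest picture that a camera, given by its name, has taken for a name from the list of things; names that differ only in an ending like _2 or _b are one class to them, and where a whole thing is asked for, a point or a joint stands for the part that bears it (a point fixed in the world has none). Each returns a list of dicts, best first, with "confidence" (0 to 1); they miss things now and then, are a little off and sometimes report something else, mostly with a low value. They report only what shows in the picture. A call takes as long as a camera call. They do not tell look-alikes from the thing itself.
- cams.find_in(label, camera): "point" ([column, row] in pixels, amid what is visible of it).
- cams.pinpoint(label, camera): "point" ([column, row] in pixels: a listed point, or the origin of a listed thing).
The state is a dict: "clock": time; "q": joint angles; "dq": joint speeds; "joint_torque": joint torques, N m; "eef_pos": TCP position; "tcp_rot": TCP orientation; "force": force on the tool from outside, world axes, zero at the start; "wrist_torque": the same for the moment, N m; "finger_gap": finger opening in m.
Only numpy, scipy, OpenCV 4.12 (cv2) and the standard library are available. Lean on these libraries where they do the work, as an engineer would, in place of code of your own. Each camera call takes 0.05 s, during which the arm holds its last target. There are 200 camera calls.

## Working session

There is one attempt and no reset: what is moved stays moved. The work goes in short steps, Python scripts to look and compute and a tool call to move; the robot and the scene stay as the last step left them, time stands still between calls to the robot, and variables do not carry over. Pictures are saved under pics/ and viewed, about 8 in all and at most 12, crops included, and the job is handed in when it is done.

Besides the shell and the picture viewer there is one more tool, called after "Request:" as a command line: name --argument value ..., lists and objects as JSON in quotes. move_arm: Moves the arm, as the interface text tells. Its arguments: {"type":"object","properties":{"plan":{"type":"array","items":{"type":"object","properties":{"xyz":{"type":"array","items":{"type":"number"}},"twist":{"type":"array","items":{"type":"number"}},"gripper":{"type":"number"}}}}},"required":["plan"]}

```bash
mkdir -p pics; cat > h.py <<'E'
import numpy as np, cv2
from workcell import bot, cams
def ray(s,p):
    f=s["color"].shape[0]/2/np.tan(np.radians(s["fovy"])/2)
    d=np.array([(p[0]-s["cx"])/f,-(p[1]-s["cy"])/f,-1.0])
    return np.array(s["origin"]),np.array(s["rotation"])@d
def atz(s,p,z):
    o,d=ray(s,p); return o+d*(z-o[2])/d[2]
def proj(s,P):
    f=s["color"].shape[0]/2/np.tan(np.radians(s["fovy"])/2)
    c=np.array(s["rotation"]).T@(np.array(P)-s["origin"])
    return np.array([s["cx"]-f*c[0]/c[2],s["cy"]+f*c[1]/c[2]])
def tri(s1,p1,s2,p2):
    A=[];b=[]
    M=np.zeros((3,3));v=np.zeros(3)
    for s,p in((s1,p1),(s2,p2)):
        o,d=ray(s,p);d=d/np.linalg.norm(d);Q=np.eye(3)-np.outer(d,d);M+=Q;v+=Q@o
    return np.linalg.solve(M,v)
def save(s,n,crop=None,k=1):
    im=s["color"][:,:,::-1]
    if crop: x0,y0,x1,y1=crop; im=im[y0:y1,x0:x1]
    cv2.imwrite("pics/"+n,cv2.resize(im,None,fx=k,fy=k,interpolation=cv2.INTER_CUBIC))
E
python3 - <<'E'
from h import *
np.set_printoptions(precision=4,suppress=True)
T=cams.snapshot("top");S=cams.snapshot("side")
for n,s in(("top",T),("side",S)): 
    print(n,{k:v for k,v in s.items() if k!="color"})
    save(s,n+"1.png",k=1.4)
for l in["nest","nest_corner","clamp_knob","clamp_pivot","heatsink_top","board_corner","board"]:
    for n in("top","side"):
        print(l,n,[(np.round(r["point"],1).tolist(),round(r["confidence"],2)) for r in cams.pinpoint(l,n)][:4])
o=bot.get_obs();print(o)
E
```

```text
top {'fovy': 52.287084198954815, 'cx': 285.66208599478864, 'cy': 215.3665877468314, 'origin': array([ 0.3622, -0.1272,  1.2193]), 'rotation': array([[-0.0209,  0.9895, -0.1427],
       [-0.9994, -0.017 ,  0.0288],
       [ 0.0261,  0.1432,  0.9893]])}
side {'fovy': 56.56047332174527, 'cx': 286.00948241767463, 'cy': 207.9027554064187, 'origin': array([-0.0032,  0.7315,  0.8456]), 'rotation': array([[-0.8362,  0.3386, -0.4314],
       [-0.548 , -0.4861,  0.6807],
       [ 0.0208,  0.8057,  0.592 ]])}
nest top [([162.1, 211.8], 0.83), ([284.5, 142.3], 0.31)]
nest side [([214.6, 284.3], 0.89)]
nest_corner top [([140.9, 192.2], 0.69), ([171.7, 141.1], 0.6)]
nest_corner side []
clamp_knob top [([154.6, 221.4], 0.68)]
clamp_knob side [([226.2, 284.8], 0.51)]
clamp_pivot top [([135.5, 223.9], 0.59)]
clamp_pivot side [([213.8, 300.7], 0.71), ([284.7, 202.5], 0.61), ([190.6, 292.3], 0.22)]
heatsink_top top [([362.9, 148.3], 0.93), ([443.1, 293.0], 0.83), ([365.7, 250.6], 0.76), ([315.8, 203.9], 0.74)]
heatsink_top side [([286.4, 171.5], 0.79), ([352.5, 196.8], 0.72), ([297.9, 200.6], 0.57), ([
[... 307 characters left out ...]
, ([439.9, 293.6], 0.76), ([316.9, 210.8], 0.56)]
board side [([299.3, 217.8], 0.96), ([348.5, 206.0], 0.69), ([284.0, 178.2], 0.52), ([398.0, 190.1], 0.35)]
{'clock': 0.8, 'q': array([-71.9986,  17.9429,   2.6426,  74.6893,   0.0007,  82.0015]), 'dq': array([-0.0554,  0.0517, -0.0039,  0.0218,  0.0793, -0.0534]), 'joint_torque': array([  0.0008, -48.0392,  29.8791,  -0.0001,   0.0001,  -0.    ]), 'eef_pos': array([ 0.2521, -0.5169,  0.2314]), 'tcp_rot': array([[ 0.8988,  0.4384,  0.0001],
       [ 0.4384, -0.8988, -0.0002],
       [-0.    ,  0.0002, -1.    ]]), 'force': array([ 0.4579, -0.6035,  0.9972]), 'wrist_torque': array([ 0.0481, -0.0585,  0.0005]), 'finger_gap': 0.08577508664845068}
```

View pics/top1.png

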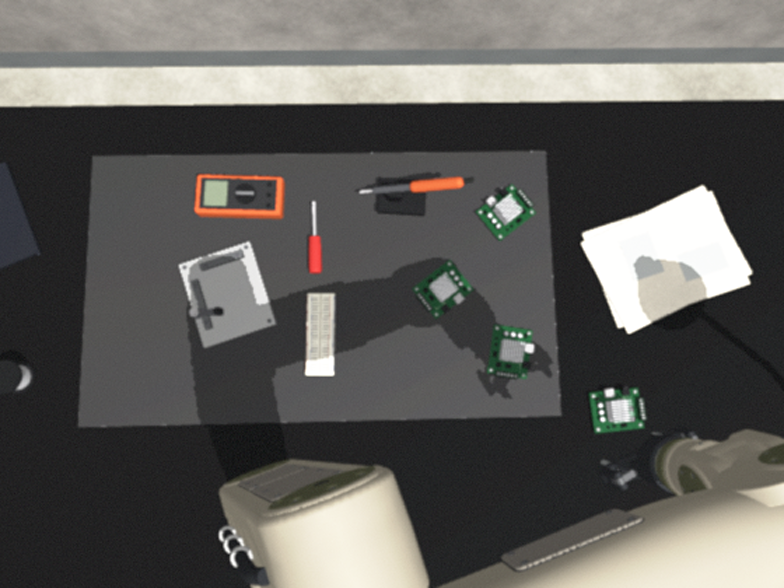

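View pics/side1.png

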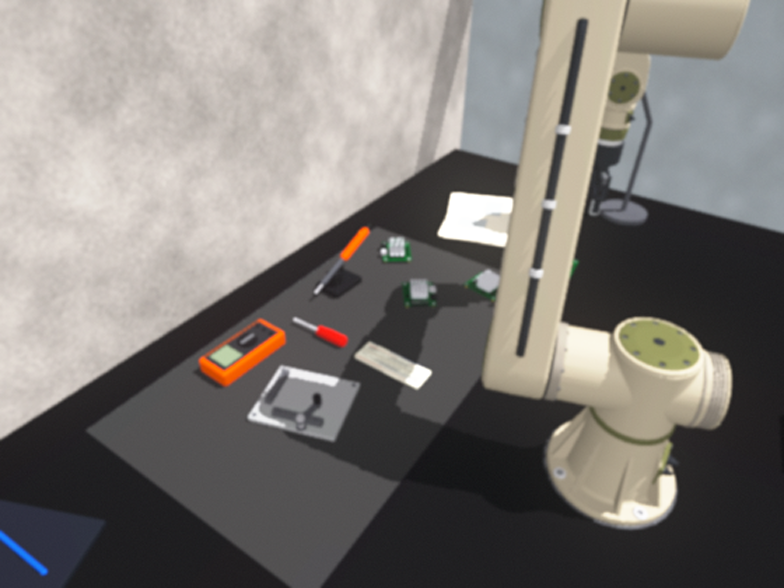

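```bash
python3 - <<'E'
from h import *
np.set_printoptions(precision=4,suppress=True)
T=cams.snapshot("top");S=cams.snapshot("side");np.savez("s1.npz",T=T["color"],S=S["color"])
a=T["color"][165:260,120:200,::-1]; b=T["color"][180:235,285:345,::-1]; 
def up(i,k):
    i=cv2.resize(i,None,fx=k,fy=k,interpolation=cv2.INTER_CUBIC).astype(float); return np.clip(255*(i/255)**.6,0,255).astype(np.uint8)
A=up(a,6);B=up(b,5); B=cv2.copyMakeBorder(B,0,A.shape[0]-B.shape[0],5,0,0); cv2.imwrite("pics/c1.png",np.hstack([A,B])); print(A.shape)
c=atz(T,[162.1,211.8],.002);print("nest",c,atz(S,[214.6,284.3],.002), tri(T,[162.1,211.8],S,[214.6,284.3]))
print("knob",tri(T,[154.6,221.4],S,[226.2,284.8]))
print("pivot",tri(T,[135.5,223.9],S,[213.8,300.7]))
print("heat",tri(T,[315.8,203.9],S,[297.9,200.6]),atz(T,[315.8,203.9],.042),atz(S,[297.9,200.6],.042))
print("corner",tri(T,[320.5,182.9],S,[289.7,185.4]),atz(T,[320.5,182.9],.008),atz(S,[285.7,204.1],.008),atz(S,[289.7,185.4],.008))
print("nc",atz(T,[140.9,192.2],.012))
print("board",atz(T,[316.9,210.8],.002),atz(S,[299.3,217.8],.002))
E
```

```text
(570, 480, 3)
nest [0.5541 0.1903 0.002 ] [0.5768 0.1881 0.002 ] [0.5602 0.1924 0.0131]
knob [0.5209 0.1991 0.0443]
pivot [0.5166 0.2541 0.0354]
heat [ 0.5637 -0.2447  0.0499] [ 0.563  -0.2465  0.042 ] [ 0.5716 -0.2537  0.042 ]
corner [ 0.611  -0.2565  0.0907] [ 0.6303 -0.2655  0.008 ] [ 0.6209 -0.2507  0.008 ] [ 0.6771 -0.365   0.008 ]
nc [0.6101 0.2488 0.012 ]
board [ 0.5495 -0.2531  0.002 ] [ 0.5405 -0.216   0.002 ]
```

View pics/c1.png

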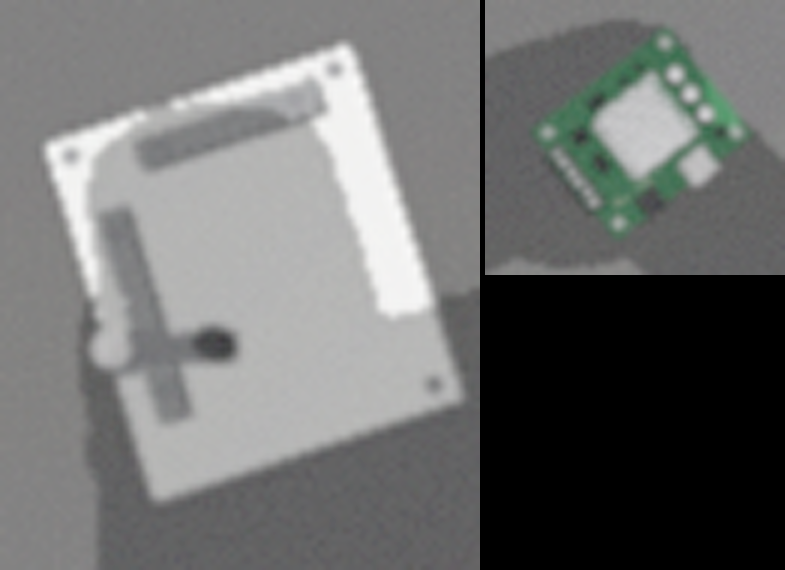

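```bash
cat > fit.py <<'E'
from h import *
from scipy.optimize import least_squares
np.set_printoptions(precision=4,suppress=True)
T=cams.snapshot("top");S=cams.snapshot("side")
def W(p,pts): 
    c,s=np.cos(p[2]),np.sin(p[2]); pts=np.array(pts,float)
    return np.c_[p[0]+c*pts[:,0]-s*pts[:,1],p[1]+s*pts[:,0]+c*pts[:,1],pts[:,2]]
def fit(obs,p0):
    # obs: list of (cam, local pts(m, z world), pixels)
    f=lambda p:np.concatenate([(np.array([proj(s,w) for w in W(p,P)])-np.array(px)).ravel() for s,P,px in obs])
    r=least_squares(f,p0); return r.x,r.fun.reshape(-1,2)
E
python3 - <<'E'
from fit import *
cr=lambda *l:[[120+x/6-.4,165+y/6-.4] for x,y in l]
topc=cr((45,147),(352,43),(462,398),(155,502))
L=[[.09,.075,.012],[.09,-.075,.012],[-.09,-.075,.012],[-.09,.075,.012]]
fe=[[.06,.033,.026],[.06,-.057,.026],[.074,.033,.026],[.074,-.057,.026]]
w=np.array([atz(T,c,.012) for c in topc]);print(w,np.linalg.norm(w-np.roll(w,1,0),axis=1))
x,r=fit([(T,L,topc)],[.556,.19,.31]);print("nest top",x,np.degrees(x[2]),r)
sc=np.array([[249,416],[277,367],[359,381],[333,438]])/1.4
x2,r2=fit([(S,L,sc)],x);print("order1",x2,np.degrees(x2[2]),r2)
x3,r3=fit([(S,L,np.roll(sc,-1,0))],x);print("order2",x3,np.degrees(x3[2]),r3)
print("side pred",[proj(S,p)*1.4 for p in W(x,L)])
print("knob top",atz(T,cr((214,338))[0],.054))
print("pivot@.034",atz(T,cr((110,348))[0],.034),"pred",W(x,[[-.02,.067,.034]]))
print("fence inner corner pred px in crop",[(proj(T,p)-[120,165])*6 for p in W(x,fe)])
bc=lambda *l:[[285+(a-485)/5-.4,180+b/5-.4] for a,b in l]
bp=bc((667,28),(747,131),(620,237),(535,131))
B=[[.05,.04,.01],[.05,-.04,.01],[-.05,-.04,.01],[-.05,.04,.01]]
y,r=fit([(T,B,bp)],[.56,-.25,-.87]);print("board",y,np.degrees(y[2]),r)
hp=bc((652,70),(698,130),(645,182),(593,125))
H=[[.02,.02,.042],[.02,-.02,.042],[-.02,-.02,.042],[-.02,.02,.042]]
y,r=fit([(T,H,hp)],y);print("heatsink",y,np.degrees(y[2]),r)
print("side pred heat", proj(S,[y[0],y[1],.042])*1.4)
E
```

```text
[[0.6197 0.288  0.012 ]
 [0.6683 0.1439 0.012 ]
 [0.4963 0.09   0.012 ]
 [0.4501 0.2319 0.012 ]] [0.1786 0.1521 0.1803 0.1493]
nest top [0.5586 0.1885 0.315 ] 18.04552296825823 [[ 0.1477 -0.423 ]
 [-0.4008  0.3088]
 [ 0.2466  0.0011]
 [ 0.0004  0.1139]]
order1 [0.5615 0.1914 0.3335] 19.106388923132453 [[-1.7463  1.1863]
 [ 1.3206 -1.1141]
 [-0.3772  0.2786]
 [ 0.8836 -0.6273]]
order2 [ 0.562   0.189  -1.1883] -68.08203760363784 [[ 6.5453 -3.4876]
 [-4.374  -5.8786]
 [-3.9925  1.1357]
 [ 2.2388  7.2036]]
side pred [array([248.4855, 416.5344]), array([281.7106, 364.7762]), array([360.7992, 381.789 ]), array([335.4185, 437.2881])]
knob top [0.521  0.1947 0.054 ]
pivot@.034 [0.5199 0.2478 0.034 ] pred [[0.5188 0.246  0.034 ]]
fence inner corner pred px in crop [array([138.2296, 166.7698]), array([322.8008, 105.9384]), array([129.6734, 139.1014]), array([314.02  ,  78.5059])]
board [ 0.5627 -0.2504 -0.9181] -52.60329485102806 [[-0.2647 -0.6116]
 [ 1.3042  0.181 ]
 [-0.2377  0.4585]
 [-0.7949 -0.0593]]
heatsink [ 0.56   -0.2498 -0.8644] -49.52710200738436 [[-0.5201  1.4175]
 [-0.1222 -0.0393]
 [-0.0794 -1.0733]
 [ 0.7177 -0.285 ]]
side pred heat [420.1396 283.0822]
```

```bash
cat > plan.py <<'E'
# usage: plan.py x y z psi [x y z psi ...]: rows in tool axes (cm, deg) from the present pose to each waypoint
import sys, numpy as np
from workcell import bot
o=bot.get_obs(); p=np.array(o["eef_pos"]); R=o["tcp_rot"]; psi=np.degrees(np.arctan2(R[1,0],R[0,0]))
print("at",p.round(4),"psi",round(psi,1),"q",o["q"].round(0),"F",o["force"].round(1),"gap",round(o["finger_gap"],4),"t",round(o["clock"],2))
a=list(map(float,sys.argv[1:]))
for i in range(0,len(a),4):
    g=np.array(a[i:i+3]); d=(a[i+3]-psi+180)%360-180
    n=max(1,int(np.ceil(max(np.linalg.norm(g-p)/.05,abs(d)/8.5)-1e-6)))
    print("->",g)
    for k in range(n):
        c,s=np.cos(np.radians(psi)),np.sin(np.radians(psi)); w=(g-p)/n*100
        print("  xyz [%.2f, %.2f, %.2f] twist z %.2f"%(w[0]*c+w[1]*s,w[0]*s-w[1]*c,-w[2],-d/n)); psi+=d/n
    p=g
E
python3 plan.py 0.521 0.195 0.12 92
```

```text
at [ 0.2521 -0.5168  0.2313] psi 26.0 q [-72.  18.   3.  75.  -0.  82.] F [-0.5 -0.2  0.1] gap 0.0853 t 1.0
-> [0.521 0.195 0.12 ]
  xyz [3.46, -3.26, 0.70] twist z -4.12
  xyz [3.69, -3.00, 0.70] twist z -4.12
  xyz [3.89, -2.73, 0.70] twist z -4.12
  xyz [4.08, -2.44, 0.70] twist z -4.12
  xyz [4.24, -2.14, 0.70] twist z -4.12
  xyz [4.39, -1.83, 0.70] twist z -4.12
  xyz [4.51, -1.51, 0.70] twist z -4.12
  xyz [4.61, -1.18, 0.70] twist z -4.12
  xyz [4.68, -0.85, 0.70] twist z -4.12
  xyz [4.73, -0.51, 0.70] twist z -4.12
  xyz [4.75, -0.17, 0.70] twist z -4.12
  xyz [4.75, 0.17, 0.70] twist z -4.12
  xyz [4.73, 0.51, 0.70] twist z -4.12
  xyz [4.68, 0.85, 0.70] twist z -4.12
  xyz [4.61, 1.19, 0.70] twist z -4.12
  xyz [4.51, 1.51, 0.70] twist z -4.12
```

Request:
move_arm --plan '[{"xyz":[3.5,-3.3,0.7],"twist":[0,0,-4.1],"gripper":0.7},{"xyz":[3.7,-3.0,0.7],"twist":[0,0,-4.1],"gripper":0.7},{"xyz":[3.9,-2.7,0.7],"twist":[0,0,-4.1],"gripper":0.7},{"xyz":[4.1,-2.4,0.7],"twist":[0,0,-4.1],"gripper":0.7},{"xyz":[4.2,-2.1,0.7],"twist":[0,0,-4.1],"gripper":0.7}]'

```text
clock: 1.5
eef_pos: [0.3376, -0.2933, 0.1962]
tcp_rot: [[0.687, 0.727, 0.001], [0.727, -0.687, -0.001], [0.0, 0.001, -1.0]]
force: [1.5, 0.6, -0.3]
finger_gap: 0.0256
```

Request:
move_arm --plan '[{"xyz":[4.4,-1.8,0.7],"twist":[0,0,-4.1],"gripper":0.7},{"xyz":[4.5,-1.5,0.7],"twist":[0,0,-4.1],"gripper":0.7},{"xyz":[4.6,-1.2,0.7],"twist":[0,0,-4.1],"gripper":0.7},{"xyz":[4.7,-0.8,0.7],"twist":[0,0,-4.1],"gripper":0.7},{"xyz":[4.7,-0.5,0.7],"twist":[0,0,-4.1],"gripper":0.7}]'

```text
clock: 2.0
eef_pos: [0.4233, -0.0717, 0.1614]
tcp_rot: [[0.388, 0.922, 0.001], [0.922, -0.388, -0.001], [-0.0, 0.001, -1.0]]
force: [-0.2, -0.5, -0.0]
finger_gap: 0.0258
```

```bash
python3 plan.py 0.521 0.195 0.12 92
```

```text
at [ 0.4233 -0.0717  0.1614] psi 67.2 q [-20.   4. -25.  61.  -0.  92.] F [-0.2 -0.5 -0. ] gap 0.0258 t 2.0
-> [0.521 0.195 0.12 ]
  xyz [4.73, -0.22, 0.69] twist z -4.14
  xyz [4.73, 0.12, 0.69] twist z -4.14
  xyz [4.71, 0.46, 0.69] twist z -4.14
  xyz [4.67, 0.80, 0.69] twist z -4.14
  xyz [4.60, 1.13, 0.69] twist z -4.14
  xyz [4.50, 1.46, 0.69] twist z -4.14
```

Request:
move_arm --plan '[{"xyz":[4.7,-0.2,0.7],"twist":[0,0,-4.1],"gripper":0.6},{"xyz":[4.7,0.1,0.7],"twist":[0,0,-4.1],"gripper":0.6},{"xyz":[4.7,0.5,0.7],"twist":[0,0,-4.1],"gripper":0.6},{"xyz":[4.7,0.8,0.7],"twist":[0,0,-4.1],"gripper":0.6},{"xyz":[4.6,1.1,0.7],"twist":[0,0,-4.1],"gripper":0.6}]'

```text
clock: 2.5
eef_pos: [0.5057, 0.1501, 0.1263]
tcp_rot: [[0.04, 0.999, 0.001], [0.999, -0.04, -0.0], [-0.0, 0.001, -1.0]]
force: [0.4, -0.6, 0.8]
finger_gap: 0.0343
```

Request:
move_arm --plan '[{"xyz":[4.5,1.5,0.7],"twist":[0,0,-4.1],"gripper":0.6},{"gripper":0.6}]'

```text
invalid input at $.plan[1]: expected keys xyz, twist, gripper
```

```bash
python3 plan.py 0.521 0.195 0.041 92; python3 - <<'E'
from fit import *
o=bot.get_obs();p=o["eef_pos"]
print("tcp px top view",proj(T,p),proj(S,p))
a=T["color"][165:260,115:215,::-1];b=S["color"][215:320,160:270,::-1]
A=cv2.resize(a,(500,475),interpolation=2);B=cv2.resize(b,(300,286),interpolation=2)
B=cv2.copyMakeBorder(B,0,475-286,0,0,0);cv2.imwrite("pics/c2.png",np.hstack([A,B]))
E
```

```text
at [0.5057 0.1501 0.1263] psi 87.7 q [  8.  16. -15.  59.  -0. 100.] F [ 0.4 -0.6  0.8] gap 0.0343 t 2.5
-> [0.521 0.195 0.041]
  xyz [2.27, 0.68, 4.26] twist z -2.15
  xyz [2.25, 0.76, 4.26] twist z -2.15
tcp px top view [163.9826 222.765 ] [239.5269 255.3675]
```

View pics/c2.png

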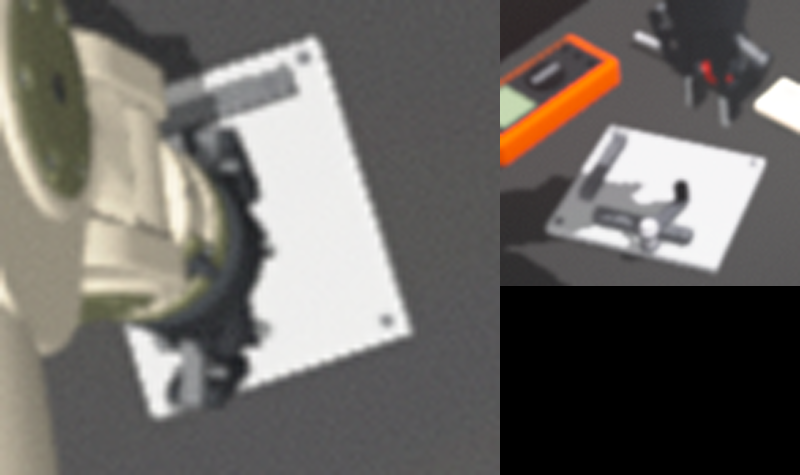

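```bash
python3 - <<'E'
from fit import *
k=110/300
sp=lambda x,y:[160+(x-500)*k-.3,215+y*k-.3]
L=[[.09,.075,.012],[.09,-.075,.012],[-.09,-.075,.012],[-.09,.075,.012]]
sc=[sp(547,230),sp(616,127),sp(765,159),sp(716,271)]
cr=lambda *l:[[120+x/6-.4,165+y/6-.4] for x,y in l]
topc=cr((45,147),(352,43),(462,398),(155,502))
for ob in([(S,L,sc)],[(S,L,sc),(T,L,topc)]):
    x,r=fit(ob,[.556,.19,.31]);print(x,np.degrees(x[2]),abs(r).max(0))
print("knob side",atz(S,sp(683,184),.054),"mid",atz(S,sp(683,193),.045))
print("pivot",atz(S,sp(650,228),.034), W(x,[[-.02,.067,.034]]))
E
```

```text
[0.5566 0.1919 0.3077] 17.627446761145094 [1.0657 0.8873]
[0.558  0.1899 0.3117] 17.861520410783577 [1.0814 1.2046]
knob side [0.519  0.1972 0.054 ] mid [0.5172 0.2004 0.045 ]
pivot [0.5214 0.246  0.034 ] [[0.5184 0.2475 0.034 ]]
```

Request:
move_arm --plan '[{"xyz":[2.3,0.65,2.2],"twist":[0,0,-2.1],"gripper":0.6},{"xyz":[2.3,0.7,2.2],"twist":[0,0,-2.1],"gripper":0.6},{"xyz":[0,0,2.1],"twist":[0,0,0],"gripper":0.6},{"xyz":[0,0,2.0],"twist":[0,0,0],"gripper":0.6}]'

```text
clock: 3.1
eef_pos: [0.5197, 0.1926, 0.0408]
tcp_rot: [[-0.028, 1.0, 0.0], [1.0, 0.028, -0.0], [-0.0, 0.0, -1.0]]
force: [-0.8, 0.1, -0.0]
finger_gap: 0.0339
```

```bash
python3 - <<'E'
import numpy as np
c=np.array([.5188,.2472]);a=[]
for h in range(-95,-170,-8): a+=[*(c+.05*np.array([np.cos(np.radians(h)),np.sin(np.radians(h))])),.041,max(92+(h+87)*.8,36)]
import subprocess;print(subprocess.run(["python3","plan.py"]+[f"{v:.4f}" for v in a],capture_output=True,text=True).stdout)
E
```

```text
at [0.5197 0.1926 0.0408] psi 91.6 q [ 12.  23. -18.  49.  -0. 100.] F [-0.8  0.1 -0. ] gap 0.0339 t 3.1
-> [0.5144 0.1974 0.041 ]
  xyz [0.49, -0.52, -0.02] twist z 6.01
-> [0.5076 0.1985 0.041 ]
  xyz [0.06, -0.69, -0.00] twist z 6.40
-> [0.5009 0.2005 0.041 ]
  xyz [0.07, -0.70, -0.00] twist z 6.40
-> [0.4946 0.2035 0.041 ]
  xyz [0.10, -0.69, -0.00] twist z 6.40
-> [0.4887 0.2073 0.041 ]
  xyz [0.11, -0.69, -0.00] twist z 6.40
-> [0.4834 0.2118 0.041 ]
  xyz [0.12, -0.68, -0.00] twist z 6.40
-> [0.4789 0.2171 0.041 ]
  xyz [0.16, -0.68, -0.00] twist z 6.40
-> [0.4751 0.223  0.041 ]
  xyz [0.17, -0.68, -0.00] twist z 6.40
-> [0.4721 0.2293 0.041 ]
  xyz [0.18, -0.67, -0.00] twist z 4.80
-> [0.4701 0.236  0.041 ]
  xyz [0.23, -0.66, -0.00] twist z -0.00
```

Request:
move_arm --plan '[{"xyz":[0.5,-0.5,0],"twist":[0,0,6],"gripper":0.6},{"xyz":[0.05,-0.7,0],"twist":[0,0,6.4],"gripper":0.6},{"xyz":[0.05,-0.7,0],"twist":[0,0,6.4],"gripper":0.6},{"xyz":[0.1,-0.7,0],"twist":[0,0,6.4],"gripper":0.6},{"xyz":[0.1,-0.7,0],"twist":[0,0,6.4],"gripper":0.6}]'

```text
clock: 3.6
eef_pos: [0.4886, 0.2059, 0.0418]
tcp_rot: [[0.506, 0.863, 0.001], [0.863, -0.506, -0.001], [-0.001, 0.001, -1.0]]
force: [1.9, -1.6, -1.1]
finger_gap: 0.034
```

Request:
move_arm --plan '[{"xyz":[0.1,-0.7,0],"twist":[0,0,6.4],"gripper":0.6},{"xyz":[0.15,-0.7,0],"twist":[0,0,6.4],"gripper":0.6},{"xyz":[0.15,-0.7,0],"twist":[0,0,6.4],"gripper":0.6},{"xyz":[0.2,-0.7,0],"twist":[0,0,4.8],"gripper":0.6},{"xyz":[0.2,-0.7,0],"twist":[0,0,0],"gripper":0.6}]'

```text
clock: 4.1
eef_pos: [0.4683, 0.2353, 0.0417]
tcp_rot: [[0.81, 0.586, 0.0], [0.586, -0.81, -0.001], [-0.001, 0.001, -1.0]]
force: [-0.7, -1.7, -0.2]
finger_gap: 0.0342
```

```bash
python3 plan.py 0.4701 0.236 0.041 36; python3 - <<'E'
from fit import *
a=T["color"][165:260,115:215,::-1];b=S["color"][215:320,160:270,::-1]
A=cv2.resize(a,(300,285),interpolation=2);B=cv2.resize(b,(500,477),interpolation=2)
A=cv2.copyMakeBorder(A,0,477-285,0,0,0);cv2.imwrite("pics/c3.png",np.hstack([A,B]))
E
```

```text
at [0.4683 0.2353 0.0417] psi 35.9 q [ 18.  20. -22.  47.  -0. 162.] F [-0.7 -1.7 -0.2] gap 0.0342 t 4.1
-> [0.4701 0.236  0.041 ]
  xyz [0.19, 0.05, 0.07] twist z -0.09
```

View pics/c3.png

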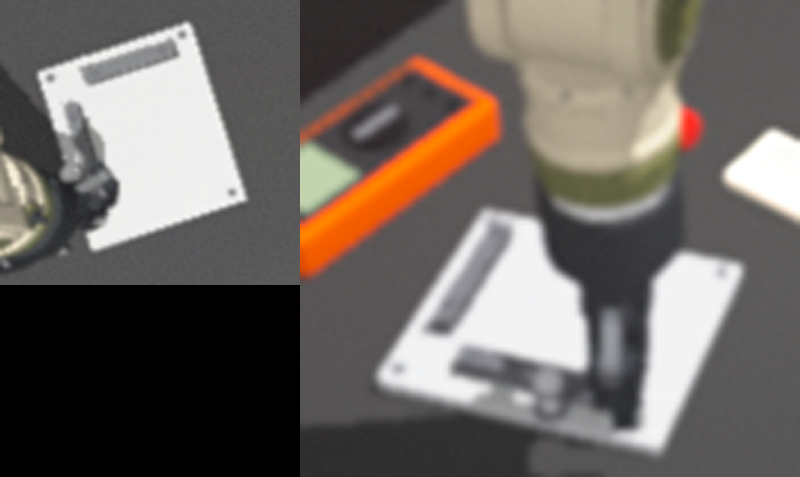

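Request:
move_arm --plan '[{"xyz":[0,0,-3],"twist":[0,0,0],"gripper":0.4},{"xyz":[0,0,-4],"twist":[0,0,0],"gripper":0.2},{"xyz":[0,0,-3],"twist":[0,0,0],"gripper":0}]'

```text
clock: 4.5
eef_pos: [0.4689, 0.2367, 0.1433]
tcp_rot: [[0.807, 0.59, 0.001], [0.59, -0.807, 0.001], [0.001, 0.0, -1.0]]
force: [0.6, 1.2, -0.2]
finger_gap: 0.0759
```

```bash
python3 plan.py 0.5615 -0.17 0.13 39 0.5615 -0.25 0.13 39
```

```text
at [0.4689 0.2367 0.1433] psi 36.2 q [ 18.  15. -14.  61.   0. 162.] F [ 0.6  1.2 -0.2] gap 0.0759 t 4.5
-> [ 0.5615 -0.17    0.13  ]
  xyz [-1.83, 4.26, 0.15] twist z -0.32
  xyz [-1.86, 4.25, 0.15] twist z -0.32
  xyz [-1.88, 4.24, 0.15] twist z -0.32
  xyz [-1.91, 4.22, 0.15] twist z -0.32
  xyz [-1.93, 4.21, 0.15] twist z -0.32
  xyz [-1.95, 4.20, 0.15] twist z -0.32
  xyz [-1.97, 4.19, 0.15] twist z -0.32
  xyz [-2.00, 4.18, 0.15] twist z -0.32
  xyz [-2.02, 4.17, 0.15] twist z -0.32
-> [ 0.5615 -0.25    0.13  ]
  xyz [-2.52, 3.11, -0.00] twist z -0.00
  xyz [-2.52, 3.11, -0.00] twist z -0.00
```

Request:
move_arm --plan '[{"xyz":[-1.8,4.3,0.15],"twist":[0,0,-0.3],"gripper":0},{"xyz":[-1.9,4.25,0.15],"twist":[0,0,-0.3],"gripper":0},{"xyz":[-1.9,4.2,0.15],"twist":[0,0,-0.3],"gripper":0},{"xyz":[-1.9,4.2,0.15],"twist":[0,0,-0.3],"gripper":0},{"xyz":[-1.9,4.2,0.15],"twist":[0,0,-0.3],"gripper":0}]'

```text
clock: 5.0
eef_pos: [0.5196, 0.0091, 0.1341]
tcp_rot: [[0.791, 0.611, 0.001], [0.611, -0.791, 0.0], [0.001, 0.001, -1.0]]
force: [1.0, 0.9, -0.4]
finger_gap: 0.0853
```

```bash
python3 plan.py 0.5615 -0.25 0.13 39; python3 - <<'E'
from fit import *
b=T["color"][175:240,280:350,::-1];a=S["color"][180:235,270:330,::-1]
B=cv2.resize(b,None,fx=7,fy=7,interpolation=2);A=cv2.resize(a,None,fx=5,fy=5,interpolation=2)
A=cv2.copyMakeBorder(A,0,455-275,0,0,0);cv2.imwrite("pics/c4.png",np.hstack([B,A]))
E
```

```text
at [0.5196 0.0091 0.1341] psi 37.7 q [ -8.  15. -16.  59.   0. 134.] F [ 1.   0.9 -0.4] gap 0.0853 t 5.0
-> [ 0.5615 -0.25    0.13  ]
  xyz [-2.09, 3.84, 0.07] twist z -0.22
  xyz [-2.10, 3.84, 0.07] twist z -0.22
  xyz [-2.12, 3.83, 0.07] twist z -0.22
  xyz [-2.13, 3.82, 0.07] twist z -0.22
  xyz [-2.15, 3.81, 0.07] twist z -0.22
  xyz [-2.16, 3.80, 0.07] twist z -0.22
```

View pics/c4.png

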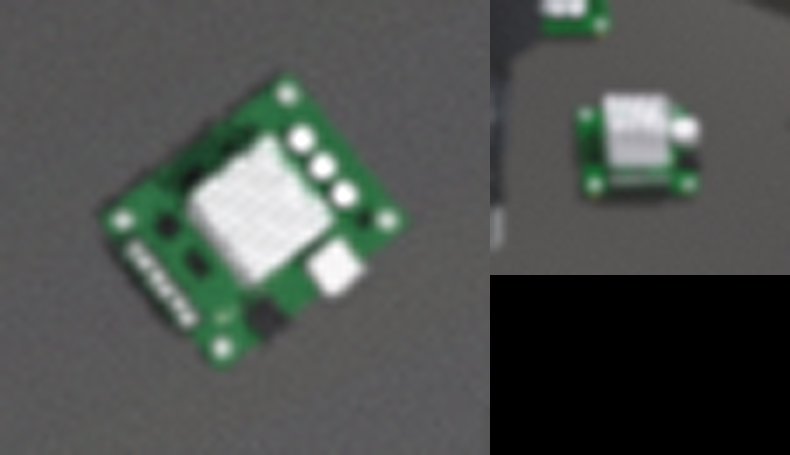

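```bash
python3 - <<'E'
from fit import *
c=lambda x,y:[280+x/7-.43,175+y/7-.43]
h=np.array([atz(T,c(*p),.0105)[:2] for p in((288,95),(388,220),(222,348),(122,220))])
print("mean",h.mean(0));e=h-np.roll(h,-1,0)
print("sides",np.linalg.norm(e,axis=1))
x1=h[1]-h[2];x2=h[0]-h[3];y1=h[0]-h[1];y2=h[3]-h[2]
for v in(x1,x2):print("x yaw",np.degrees(np.arctan2(v[1],v[0])))
for v in(y1,y2):print("y yaw",np.degrees(np.arctan2(v[1],v[0]))-90)
B=[[.05,.04,.01],[.05,-.04,.01],[-.05,-.04,.01],[-.05,.04,.01]]
print(fit([(T,B,[c(288,72),c(405,222),c(222,372),c(100,215)])],[.56,-.25,-.87]))
H=[[.02,.02,.042],[.02,-.02,.042],[-.02,-.02,.042],[-.02,.02,.042]]
print(fit([(T,H,[c(268,135),c(333,212),c(250,282),c(190,198)])],[.56,-.25,-.87]))
k=lambda x,y:[270+(x-490)/5-.4,180+y/5-.4]
print("side holes",[atz(S,k(*p),.0105) for p in((688,183),(595,185),(586,115))])
print("side heat top",[atz(S,k(*p),.042) for p in((605,95),(666,95),(669,133),(609,130))])
E
```

```text
mean [ 0.5621 -0.2501]
sides [0.066  0.0869 0.0665 0.0866]
x yaw -53.48272843731131
x yaw -53.79736800900158
y yaw -53.31831331194055
y yaw -53.59249387823191
(array([ 0.5624, -0.2497, -0.9272]), array([[-0.0106, -0.1329],
       [ 0.6503, -0.0135],
       [-0.3528, -0.2081],
       [-0.2818,  0.3476]]))
(array([ 0.5624, -0.2491, -0.9193]), array([[-0.0757,  0.3697],
       [-0.3571,  0.4034],
       [ 0.4302, -0.8307],
       [-0.0002,  0.0671]]))
side holes [array([ 0.5112, -0.2342,  0.0105]), array([ 0.5638, -0.1948,  0.0105]), array([ 0.6149, -0.2622,  0.0105])]
side heat top [array([ 0.5938, -0.2533,  0.042 ]), array([ 0.5578, -0.2785,  0.042 ]), array([ 0.532 , -0.2398,  0.042 ]), array([ 0.5685, -0.2188,  0.042 ])]
```

```bash
python3 plan.py 0.5622 -0.2498 0.10 36.5 0.5622 -0.2498 0.023 36.5
```

```text
at [0.5194 0.0098 0.1338] psi 37.5 q [ -8.  15. -16.  59.   0. 135.] F [-0.5  0.1 -0. ] gap 0.0856 t 5.2
-> [ 0.5622 -0.2498  0.1   ]
  xyz [-2.07, 3.87, 0.56] twist z 0.16
  xyz [-2.06, 3.87, 0.56] twist z 0.16
  xyz [-2.04, 3.88, 0.56] twist z 0.16
  xyz [-2.03, 3.89, 0.56] twist z 0.16
  xyz [-2.02, 3.89, 0.56] twist z 0.16
  xyz [-2.01, 3.90, 0.56] twist z 0.16
-> [ 0.5622 -0.2498  0.023 ]
  xyz [0.00, 0.00, 3.85] twist z -0.00
  xyz [0.00, 0.00, 3.85] twist z -0.00
```

Request:
move_arm --plan '[{"xyz":[-2.05,3.9,0.6],"twist":[0,0,0.2],"gripper":0},{"xyz":[-2.05,3.9,0.6],"twist":[0,0,0.2],"gripper":0},{"xyz":[-2.05,3.9,0.6],"twist":[0,0,0.2],"gripper":0},{"xyz":[-2.05,3.9,0.6],"twist":[0,0,0.2],"gripper":0},{"xyz":[-2.0,3.9,0.5],"twist":[0,0,0.2],"gripper":0}]'

```text
clock: 5.7
eef_pos: [0.5563, -0.2054, 0.1047]
tcp_rot: [[0.801, 0.599, 0.0], [0.599, -0.801, 0.001], [0.0, -0.0, -1.0]]
force: [-0.3, -0.0, 0.3]
finger_gap: 0.0853
```

Request:
move_arm --plan '[{"xyz":[-2.0,3.9,0.5],"twist":[0,0,0],"gripper":0},{"xyz":[0,0,0],"twist":[0,0,0],"gripper":0}]'

```text
clock: 5.9
eef_pos: [0.5643, -0.2526, 0.099]
tcp_rot: [[0.804, 0.594, 0.001], [0.594, -0.804, -0.002], [-0.0, 0.002, -1.0]]
force: [-0.3, 0.7, 0.3]
finger_gap: 0.0852
```

```bash
python3 plan.py 0.5622 -0.2498 0.023 36.5
```

```text
at [ 0.5643 -0.2526  0.099 ] psi 36.5 q [-32.  26.  -4.  60.  -0. 112.] F [-0.3  0.7  0.3] gap 0.0852 t 5.9
-> [ 0.5622 -0.2498  0.023 ]
  xyz [-0.00, -0.17, 3.80] twist z -0.02
  xyz [-0.00, -0.17, 3.80] twist z -0.02
```

Request:
move_arm --plan '[{"xyz":[0,-0.15,3],"twist":[0,0,0],"gripper":0},{"xyz":[0,-0.1,3],"twist":[0,0,0],"gripper":0},{"xyz":[0,0,1.6],"twist":[0,0,0],"gripper":0},{"xyz":[0,0,0],"twist":[0,0,0],"gripper":0.3}]'

```text
clock: 6.3
eef_pos: [0.5598, -0.2435, 0.0211]
tcp_rot: [[0.801, 0.599, -0.005], [0.599, -0.801, 0.004], [-0.002, -0.006, -1.0]]
force: [-0.4, 0.8, 0.7]
finger_gap: 0.0731
```

Request:
move_arm --plan '[{"xyz":[0,0,0],"twist":[0,0,0],"gripper":0.6},{"xyz":[0,0,0],"twist":[0,0,0],"gripper":0.8},{"xyz":[0,0,0],"twist":[0,0,0],"gripper":1},{"xyz":[0,0,0],"twist":[0,0,0],"gripper":1},{"xyz":[0,0,0],"twist":[0,0,0],"gripper":1}]'

```text
clock: 6.8
eef_pos: [0.5633, -0.2472, 0.0258]
tcp_rot: [[0.802, 0.597, 0.004], [0.597, -0.803, -0.001], [0.002, 0.003, -1.0]]
force: [0.0, 2.5, 7.1]
finger_gap: 0.0381
```

Request:
move_arm --plan '[{"xyz":[0,0,-1],"twist":[0,0,0],"gripper":1},{"xyz":[0,0,-2],"twist":[0,0,0],"gripper":1},{"xyz":[0,0,-3],"twist":[0,0,0],"gripper":1},{"xyz":[0,0,-3],"twist":[0,0,0],"gripper":1},{"xyz":[0,0,0],"twist":[0,0,0],"gripper":1}]'

```text
clock: 7.3
eef_pos: [0.5642, -0.2486, 0.1191]
tcp_rot: [[0.803, 0.596, 0.007], [0.596, -0.803, -0.005], [0.003, 0.008, -1.0]]
force: [1.2, -0.4, -1.2]
finger_gap: 0.0391
```

```bash
python3 - <<'E'
from fit import *
o=bot.get_obs();print(o["eef_pos"],o["force"],o["wrist_torque"],o["tcp_rot"],o["finger_gap"],o["clock"])
b=S["color"][130:230,240:340,::-1]
B=cv2.resize(b,None,fx=5,fy=5,interpolation=2);cv2.imwrite("pics/c5.png",B)
E
```

```text
[ 0.5621 -0.2473  0.1148] [ 0.5885  0.8327 -1.9158] [0.0192 0.0209 0.0463] [[ 0.8029  0.5961  0.0014]
 [ 0.5961 -0.8029 -0.0012]
 [ 0.0004  0.0018 -1.    ]] 0.03861484285317455 7.4
```

View pics/c5.png

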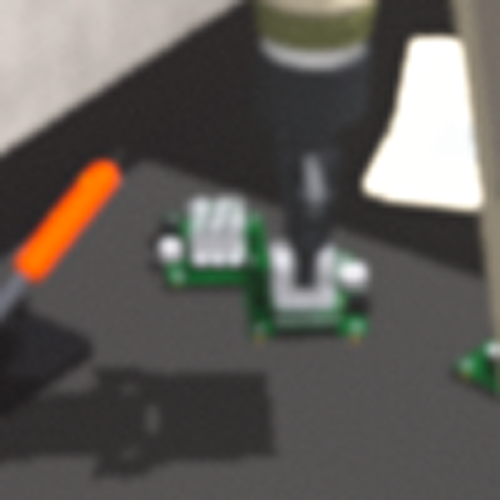

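```bash
python3 plan.py 0.5608 0.1877 0.10 107.9
```

```text
at [ 0.5621 -0.2473  0.1148] psi 36.6 q [-31.  25.  -3.  61.  -0. 112.] F [ 0.6  0.8 -1.9] gap 0.0386 t 7.4
-> [0.5608 0.1877 0.1   ]
  xyz [2.87, -3.89, 0.16] twist z -7.92
  xyz [3.38, -3.46, 0.16] twist z -7.92
  xyz [3.82, -2.96, 0.16] twist z -7.92
  xyz [4.19, -2.40, 0.16] twist z -7.92
  xyz [4.49, -1.80, 0.16] twist z -7.92
  xyz [4.69, -1.17, 0.16] twist z -7.92
  xyz [4.81, -0.51, 0.16] twist z -7.92
  xyz [4.83, 0.16, 0.16] twist z -7.92
  xyz [4.76, 0.82, 0.16] twist z -7.92
```

Request:
move_arm --plan '[{"xyz":[2.9,-3.9,0.15],"twist":[0,0,-7.9],"gripper":1},{"xyz":[3.4,-3.5,0.15],"twist":[0,0,-7.9],"gripper":1},{"xyz":[3.8,-3.0,0.15],"twist":[0,0,-7.9],"gripper":1},{"xyz":[4.2,-2.4,0.15],"twist":[0,0,-7.9],"gripper":1},{"xyz":[4.5,-1.8,0.15],"twist":[0,0,-7.9],"gripper":1}]'

```text
clock: 7.9
eef_pos: [0.5591, -0.0025, 0.1045]
tcp_rot: [[0.235, 0.972, -0.003], [0.972, -0.235, 0.0], [-0.001, -0.003, -1.0]]
force: [0.9, 0.4, -0.7]
finger_gap: 0.0388
```

Request:
move_arm --plan '[{"xyz":[4.7,-1.2,0.15],"twist":[0,0,-7.9],"gripper":1},{"xyz":[4.8,-0.5,0.15],"twist":[0,0,-7.9],"gripper":1},{"xyz":[4.8,0.15,0.15],"twist":[0,0,-7.9],"gripper":1},{"xyz":[4.0,0.8,0.15],"twist":[0,0,-7.9],"gripper":1},{"xyz":[0,0,0],"twist":[0,0,0],"gripper":1}]'

```text
clock: 8.4
eef_pos: [0.5597, 0.1859, 0.0983]
tcp_rot: [[-0.312, 0.95, -0.003], [0.95, 0.312, 0.001], [0.002, -0.003, -1.0]]
force: [0.8, -0.9, -2.9]
finger_gap: 0.0388
```

```bash
python3 plan.py 0.5608 0.1877 0.05 107.9
```

```text
at [0.5597 0.1859 0.0983] psi 108.2 q [11. 24. -8. 58.  0. 82.] F [ 0.8 -0.9 -2.9] gap 0.0388 t 8.4
-> [0.5608 0.1877 0.05  ]
  xyz [0.14, 0.17, 4.83] twist z 0.30
```

Request:
move_arm --plan '[{"xyz":[0,0,2.5],"twist":[0,0,0.3],"gripper":1},{"xyz":[0,0,2.0],"twist":[0,0,0],"gripper":1},{"xyz":[0,0,0],"twist":[0,0,0],"gripper":1}]'

```text
clock: 8.7
eef_pos: [0.5578, 0.18, 0.051]
tcp_rot: [[-0.298, 0.955, -0.008], [0.955, 0.298, -0.002], [0.001, -0.009, -1.0]]
force: [-0.4, 0.1, -2.7]
finger_gap: 0.0385
```

```bash
python3 plan.py 0.5608 0.1877 0.036 107.9; python3 - <<'E'
from fit import *
for l in["board_corner","clamp_knob"]:
    for n in("top","side"):
        print(l,n,[(np.round(r["point"],1).tolist(),round(r["confidence"],2)) for r in cams.pinpoint(l,n)][:4])
a=T["color"][155:255,115:215,::-1];b=S["color"][220:320,165:265,::-1]
print([proj(T,p)-[115,155] for p in W([.558,.19,.3117],[[.06,.045,.012],[.06,.045,.026]])],[proj(S,p)-[165,220] for p in W([.558,.19,.3117],[[.06,.045,.012],[.06,.045,.026]])])
cv2.imwrite("pics/c6.png",np.hstack([cv2.resize(a,(300,300),interpolation=2),cv2.copyMakeBorder(cv2.resize(b,(500,500),interpolation=2),0,0,0,0,0)[:,:]]) if 0 else np.hstack([cv2.copyMakeBorder(cv2.resize(a,(300,300),interpolation=2),0,200,0,0,0),cv2.resize(b,(500,500),interpolation=2)]))
E
```

```text
at [0.5578 0.18   0.051 ] psi 107.3 q [ 10.  26. -12.  53.  -0.  83.] F [-0.4  0.1 -2.7] gap 0.0385 t 8.7
-> [0.5608 0.1877 0.036 ]
  xyz [0.64, 0.51, 1.50] twist z -0.57
board_corner top [([352.2, 230.8], 0.87), ([426.4, 309.9], 0.83), ([355.1, 171.9], 0.77)]
board_corner side [([331.9, 198.8], 0.66), ([196.2, 286.5], 0.63), ([289.4, 188.4], 0.62), ([212.8, 300.1], 0.48)]
clamp_knob top [([141.7, 237.3], 0.61), ([164.6, 208.3], 0.4)]
clamp_knob side [([232.1, 296.8], 0.59)]
[array([24.9541, 40.2422]), array([23.4073, 39.2981])] [array([27.2569, 72.1775]), array([26.6385, 68.7252])]
```

View pics/c6.png

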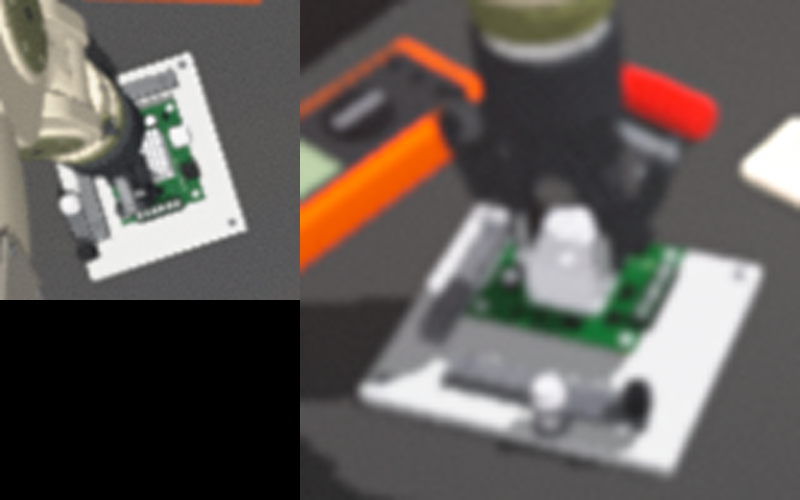

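Request:
move_arm --plan '[{"xyz":[0,0,0],"twist":[0,0,0],"gripper":1},{"xyz":[0,0,0],"twist":[0,0,0],"gripper":1}]'

```text
clock: 9.2
eef_pos: [0.562, 0.1812, 0.056]
tcp_rot: [[-0.299, 0.954, 0.001], [0.954, 0.299, 0.0], [-0.0, 0.001, -1.0]]
force: [0.1, -0.3, -1.6]
finger_gap: 0.0386
```

```bash
python3 plan.py 0.5608 0.1877 0.036 107.9; python3 - <<'E'
from fit import *
k=lambda x,y:[165+(x-300)/5-.4,220+y/5-.4]
z=.036
A=atz(S,k(467,316),z);B=atz(S,k(635,346),z);C=atz(S,k(684,250),z)
print(A,B,C,np.linalg.norm(A-B),np.linalg.norm(B-C),np.degrees(np.arctan2(*(A-B)[[1,0]])))
n=np.array([.558,.19]);t=.3117
R=np.array([[np.cos(t),np.sin(t)],[-np.sin(t),np.cos(t)]])
for p in(A,B,C):print("nest mm",R@(p[:2]-n)*1000)
k2=lambda x,y:[115+x/3-.3,155+y/3-.3]
for p in((205,198),(172,95),(113,224)):print("top nest mm",R@(atz(T,k2(*p),z)[:2]-n)*1000)
o=bot.get_obs();print("tcp nest",R@(o["eef_pos"][:2]-n)*1000)
knob=tri(T,[141.7,237.3],S,[232.1,296.8]);print(knob,R@(knob[:2]-n)*1000)
E
```

```text
at [0.562  0.1812 0.056 ] psi 107.4 q [ 10.  26. -12.  53.  -0.  83.] F [ 0.1 -0.3 -1.6] gap 0.0386 t 9.2
-> [0.5608 0.1877 0.036 ]
  xyz [0.65, 0.08, 2.00] twist z -0.51
[0.5948 0.2316 0.036 ] [0.5044 0.1963 0.036 ] [0.5278 0.1243 0.036 ] 0.0969610401489265 0.07572040478653519 21.308003416207622
nest mm [47.7548 28.2992]
nest mm [-49.0306  22.4662]
nest mm [-48.8701 -53.2541]
top nest mm [-53.9436 -52.6736]
top nest mm [ 48.7986 -52.2277]
top nest mm [-49.812   34.0412]
tcp nest [ 0.8777 -9.4368]
[0.4757 0.2294 0.0543] [-66.2667  62.7196]
```

Request:
move_arm --plan '[{"xyz":[0.3,0,0.5],"twist":[0,0,-0.5],"gripper":1},{"xyz":[0.2,0,0.6],"twist":[0,0,0],"gripper":1},{"xyz":[0,0,0.5],"twist":[0,0,0],"gripper":1},{"xyz":[0,0,0],"twist":[0,0,0],"gripper":1},{"xyz":[0,0,0],"twist":[0,0,0],"gripper":1}]'

```text
clock: 9.8
eef_pos: [0.5597, 0.186, 0.0388]
tcp_rot: [[-0.307, 0.952, -0.001], [0.952, 0.307, -0.0], [-0.0, -0.001, -1.0]]
force: [0.2, 0.1, -2.1]
finger_gap: 0.0387
```

Request:
move_arm --plan '[{"xyz":[0,0,0.2],"twist":[0,0,0],"gripper":1},{"xyz":[0,0,0],"twist":[0,0,0],"gripper":1},{"xyz":[0,0,0],"twist":[0,0,0],"gripper":1}]'

```text
clock: 10.1
eef_pos: [0.5602, 0.186, 0.0374]
tcp_rot: [[-0.307, 0.952, 0.0], [0.952, 0.307, -0.0], [-0.0, 0.0, -1.0]]
force: [0.4, -0.1, -1.5]
finger_gap: 0.0384
```

Request:
move_arm --plan '[{"xyz":[0,0,0.1],"twist":[0,0,0],"gripper":1},{"xyz":[0,0,0],"twist":[0,0,0],"gripper":1},{"xyz":[0,0,0],"twist":[0,0,0],"gripper":1}]'

```text
clock: 10.4
eef_pos: [0.5601, 0.186, 0.0363]
tcp_rot: [[-0.307, 0.952, 0.0], [0.952, 0.307, -0.0], [-0.0, -0.0, -1.0]]
force: [-0.3, -1.5, -1.5]
finger_gap: 0.0383
```

Request:
move_arm --plan '[{"xyz":[0,0,0.1],"twist":[0,0,0],"gripper":1},{"xyz":[0,0,0],"twist":[0,0,0],"gripper":1},{"xyz":[0,0,0],"twist":[0,0,0],"gripper":1}]'

```text
clock: 10.7
eef_pos: [0.5602, 0.186, 0.0358]
tcp_rot: [[-0.307, 0.952, 0.001], [0.952, 0.307, -0.0], [-0.0, 0.001, -1.0]]
force: [-2.8, -1.4, 4.0]
finger_gap: 0.0387
```

Request:
move_arm --plan '[{"xyz":[0.15,0.15,0],"twist":[0,0,0],"gripper":1},{"xyz":[0.15,0.15,0],"twist":[0,0,0],"gripper":1},{"xyz":[0.15,0.15,0],"twist":[0,0,0],"gripper":1},{"xyz":[0.1,0.1,0],"twist":[0,0,0],"gripper":1},{"xyz":[0,0,0],"twist":[0,0,0],"gripper":1}]'

```text
clock: 11.2
eef_pos: [0.5642, 0.1927, 0.0358]
tcp_rot: [[-0.307, 0.952, 0.001], [0.952, 0.307, -0.001], [-0.001, 0.001, -1.0]]
force: [-1.7, -2.9, 4.7]
finger_gap: 0.0387
```

Request:
move_arm --plan '[{"xyz":[0,0.1,0],"twist":[0,0,0],"gripper":1},{"xyz":[0,0,0],"twist":[0,0,0],"gripper":1}]'

```text
clock: 11.4
eef_pos: [0.5645, 0.193, 0.0358]
tcp_rot: [[-0.307, 0.952, 0.0], [0.952, 0.307, -0.001], [-0.001, -0.0, -1.0]]
force: [-3.2, -2.6, 7.1]
finger_gap: 0.0385
```

Request:
move_arm --plan '[{"xyz":[0,0.1,-0.02],"twist":[0,0,0],"gripper":1},{"xyz":[0,0,0],"twist":[0,0,0],"gripper":1}]'

```text
clock: 11.6
eef_pos: [0.5655, 0.1935, 0.0358]
tcp_rot: [[-0.307, 0.952, 0.0], [0.952, 0.307, -0.0], [-0.0, 0.0, -1.0]]
force: [-3.0, -1.0, 5.7]
finger_gap: 0.0386
```

Request:
move_arm --plan '[{"xyz":[0,0.1,0],"twist":[0,0,0],"gripper":1},{"xyz":[0,0,0],"twist":[0,0,0],"gripper":1}]'

```text
clock: 11.8
eef_pos: [0.5663, 0.1939, 0.0358]
tcp_rot: [[-0.307, 0.952, -0.0], [0.952, 0.307, -0.0], [-0.0, -0.0, -1.0]]
force: [-3.1, -1.8, 6.4]
finger_gap: 0.0382
```

```bash
cat > st.py <<'E'
from workcell import bot; import numpy as np
o=bot.get_obs();t=.3117;R=np.array([[np.cos(t),np.sin(t)],[-np.sin(t),np.cos(t)]])
r=o["tcp_rot"];print("nest mm",(R@(o["eef_pos"][:2]-[.558,.19])*1e3).round(2),"z",o["eef_pos"][2].round(4),"psi",np.degrees(np.arctan2(r[1,0],r[0,0])).round(2),"Fnest",(R@o["force"][:2]).round(1),"Fz",o["force"][2].round(1),"Mz",o["wrist_torque"].round(2),"t",o["clock"])
E
python3 st.py
```

```text
nest mm [9.07 1.16] z 0.0358 psi 107.9 Fnest [-3.5 -0.7] Fz 6.4 Mz [-0.25  0.52 -0.03] t 11.8
```

Request:
move_arm --plan '[{"xyz":[0,0.1,0],"twist":[0,0,0],"gripper":1},{"xyz":[0,0,0],"twist":[0,0,0],"gripper":1}]'

```text
clock: 12.0
eef_pos: [0.5672, 0.1942, 0.0358]
tcp_rot: [[-0.307, 0.952, -0.0], [0.952, 0.307, -0.0], [-0.0, -0.0, -1.0]]
force: [-2.9, -1.2, 5.9]
finger_gap: 0.039
```

Request:
move_arm --plan '[{"xyz":[0,0.05,0],"twist":[0,0,0],"gripper":1},{"xyz":[0,0,0],"twist":[0,0,0],"gripper":1}]'

```text
clock: 12.2
eef_pos: [0.5674, 0.1943, 0.0358]
tcp_rot: [[-0.307, 0.952, -0.001], [0.952, 0.307, -0.0], [0.0, -0.001, -1.0]]
force: [-4.1, -1.6, 6.6]
finger_gap: 0.0387
```

```bash
python3 st.py
```

```text
nest mm [10.27  1.26] z 0.0358 psi 107.91 Fnest [-4.4 -0.3] Fz 6.6 Mz [-0.23  0.63  0.01] t 12.2
```

Request:
move_arm --plan '[{"xyz":[0.1,0,0],"twist":[0,0,0],"gripper":1},{"xyz":[0.1,0,0],"twist":[0,0,0],"gripper":1},{"xyz":[0,0,0],"twist":[0,0,0],"gripper":1}]'

```text
clock: 12.5
eef_pos: [0.5679, 0.1961, 0.0358]
tcp_rot: [[-0.307, 0.952, 0.001], [0.952, 0.307, -0.0], [-0.001, 0.001, -1.0]]
force: [-0.9, -3.2, 5.1]
finger_gap: 0.0385
```

Request:
move_arm --plan '[{"xyz":[0,0.05,0],"twist":[0,0,0],"gripper":1},{"xyz":[0,0,0],"twist":[0,0,0],"gripper":1}]'

```text
clock: 12.7
eef_pos: [0.568, 0.1961, 0.0358]
tcp_rot: [[-0.307, 0.952, 0.0], [0.952, 0.307, -0.001], [-0.001, 0.0, -1.0]]
force: [-1.9, -3.7, 7.3]
finger_gap: 0.0384
```

```bash
python3 st.py
```

```text
nest mm [11.36  2.78] z 0.0358 psi 107.89 Fnest [-2.9 -3. ] Fz 7.3 Mz [-0.55  0.28 -0.02] t 12.7
```

Request:
move_arm --plan '[{"xyz":[0,0.1,0],"twist":[0,0,0],"gripper":1},{"xyz":[0,0,0],"twist":[0,0,0],"gripper":1}]'

```text
clock: 12.9
eef_pos: [0.5682, 0.1963, 0.0358]
tcp_rot: [[-0.307, 0.952, -0.001], [0.952, 0.307, -0.001], [-0.001, -0.001, -1.0]]
force: [-4.8, -3.0, 9.1]
finger_gap: 0.0386
```

```bash
python3 st.py
```

```text
nest mm [11.62  2.89] z 0.0358 psi 107.89 Fnest [-5.5 -1.3] Fz 9.1 Mz [-0.62  0.54 -0.03] t 12.9
```

Request:
move_arm --plan '[{"xyz":[0,0.05,0],"twist":[0,0,0],"gripper":1},{"xyz":[0,0,0],"twist":[0,0,0],"gripper":1}]'

```text
clock: 13.1
eef_pos: [0.5682, 0.1963, 0.0358]
tcp_rot: [[-0.307, 0.952, -0.002], [0.952, 0.307, -0.001], [-0.001, -0.002, -1.0]]
force: [-4.3, -4.7, 9.9]
finger_gap: 0.0384
```

```bash
python3 st.py
```

```text
nest mm [11.64  2.89] z 0.0358 psi 107.88 Fnest [-5.5 -3.2] Fz 9.9 Mz [-0.73  0.75 -0.02] t 13.1
```

Request:
move_arm --plan '[{"xyz":[0.1,0,-0.02],"twist":[0,0,0],"gripper":1},{"xyz":[0,0,0],"twist":[0,0,0],"gripper":1}]'

```text
clock: 13.3
eef_pos: [0.5681, 0.1967, 0.0359]
tcp_rot: [[-0.307, 0.952, -0.001], [0.952, 0.307, -0.002], [-0.002, -0.002, -1.0]]
force: [-4.1, -5.9, 7.8]
finger_gap: 0.0385
```

```bash
python3 st.py
```

```text
nest mm [11.68  3.31] z 0.0359 psi 107.86 Fnest [-5.7 -4.3] Fz 7.8 Mz [-1.14  0.57 -0.12] t 13.3
```

Request:
move_arm --plan '[{"xyz":[0.1,0,0],"twist":[0,0,0],"gripper":1},{"xyz":[0,0,0],"twist":[0,0,0],"gripper":1}]'

```text
clock: 13.5
eef_pos: [0.5678, 0.1974, 0.0358]
tcp_rot: [[-0.306, 0.952, -0.001], [0.952, 0.306, -0.003], [-0.002, -0.002, -1.0]]
force: [-3.5, -7.3, 6.5]
finger_gap: 0.0388
```

```bash
python3 st.py
```

```text
nest mm [11.63  4.03] z 0.0358 psi 107.84 Fnest [-5.6 -5.9] Fz 6.5 Mz [-1.25  0.55 -0.1 ] t 13.5
```

Request:
move_arm --plan '[{"xyz":[0.1,0,0],"twist":[0,0,0],"gripper":1},{"xyz":[0,0,0],"twist":[0,0,0],"gripper":1}]'

```text
clock: 13.7
eef_pos: [0.5676, 0.1983, 0.0358]
tcp_rot: [[-0.306, 0.952, -0.001], [0.952, 0.306, -0.003], [-0.002, -0.002, -1.0]]
force: [-3.5, -7.3, 7.7]
finger_gap: 0.0386
```

```bash
python3 st.py
```

```text
nest mm [11.66  4.94] z 0.0358 psi 107.84 Fnest [-5.5 -5.9] Fz 7.7 Mz [-1.24  0.55 -0.07] t 13.7
```

Request:
move_arm --plan '[{"xyz":[0.1,0,0],"twist":[0,0,0],"gripper":1},{"xyz":[0,0,0],"twist":[0,0,0],"gripper":1}]'

```text
clock: 13.9
eef_pos: [0.5672, 0.1992, 0.0358]
tcp_rot: [[-0.306, 0.952, -0.001], [0.952, 0.306, -0.003], [-0.002, -0.002, -1.0]]
force: [-3.2, -6.2, 7.5]
finger_gap: 0.0385
```

```bash
python3 st.py
```

```text
nest mm [11.62  5.93] z 0.0358 psi 107.84 Fnest [-5.  -4.9] Fz 7.5 Mz [-1.35  0.53 -0.16] t 13.9
```

Request:
move_arm --plan '[{"xyz":[0.1,0,0],"twist":[0,0,0],"gripper":1},{"xyz":[0,0,0],"twist":[0,0,0],"gripper":1}]'

```text
clock: 14.1
eef_pos: [0.567, 0.2002, 0.0358]
tcp_rot: [[-0.306, 0.952, -0.001], [0.952, 0.306, -0.003], [-0.002, -0.002, -1.0]]
force: [-3.3, -7.4, 6.9]
finger_gap: 0.0386
```

```bash
python3 st.py
```

```text
nest mm [11.65  6.93] z 0.0358 psi 107.83 Fnest [-5.4 -6. ] Fz 6.9 Mz [-1.3   0.53 -0.18] t 14.1
```

Request:
move_arm --plan '[{"xyz":[0.1,0,0],"twist":[0,0,0],"gripper":1},{"xyz":[0,0,0],"twist":[0,0,0],"gripper":1}]'

```text
clock: 14.3
eef_pos: [0.5667, 0.201, 0.0358]
tcp_rot: [[-0.306, 0.952, -0.001], [0.952, 0.306, -0.003], [-0.003, -0.002, -1.0]]
force: [-3.3, -7.0, 8.3]
finger_gap: 0.0384
```

```bash
python3 st.py
```

```text
nest mm [11.65  7.76] z 0.0358 psi 107.84 Fnest [-5.3 -5.7] Fz 8.3 Mz [-1.45  0.47 -0.02] t 14.3
```

Request:
move_arm --plan '[{"xyz":[0.1,0,0],"twist":[0,0,0],"gripper":1},{"xyz":[0,0,0],"twist":[0,0,0],"gripper":1}]'

```text
clock: 14.5
eef_pos: [0.5667, 0.201, 0.0359]
tcp_rot: [[-0.306, 0.952, -0.001], [0.952, 0.306, -0.005], [-0.005, -0.002, -1.0]]
force: [-2.8, -10.0, 8.3]
finger_gap: 0.0388
```

```bash
python3 st.py; python3 - <<'E'
from fit import *
a=T["color"][155:255,115:215,::-1];b=S["color"][230:320,165:265,::-1]
cv2.imwrite("pics/c7.png",np.hstack([cv2.copyMakeBorder(cv2.resize(a,(250,250),interpolation=2),0,245,0,0,0),cv2.resize(b,(550,495),interpolation=2)]))
E
```

```text
nest mm [11.67  7.83] z 0.0359 psi 107.82 Fnest [-5.7 -8.7] Fz 8.3 Mz [-1.97  0.39  0.05] t 14.5
```

View pics/c7.png

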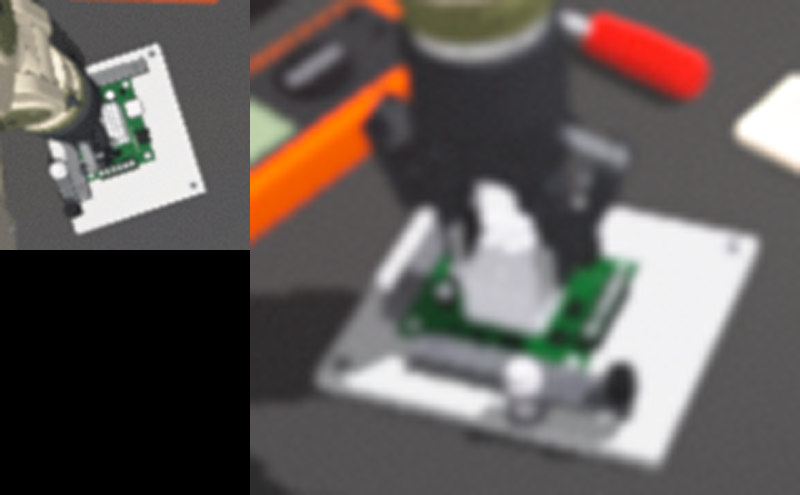

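Request:
move_arm --plan '[{"xyz":[0,0.1,-0.01],"twist":[0,0,0],"gripper":1},{"xyz":[0,0.05,0],"twist":[0,0,0],"gripper":1},{"xyz":[0.05,0,0],"twist":[0,0,0],"gripper":1},{"xyz":[0,0,0],"twist":[0,0,0],"gripper":1}]'

```text
clock: 15.0
eef_pos: [0.5668, 0.2011, 0.0359]
tcp_rot: [[-0.306, 0.952, -0.003], [0.952, 0.306, -0.007], [-0.005, -0.005, -1.0]]
force: [-5.9, -13.6, 10.6]
finger_gap: 0.0385
```

```bash
python3 st.py
```

```text
nest mm [11.75  7.87] z 0.0359 psi 107.8 Fnest [ -9.8 -11.1] Fz 10.6 Mz [-2.47  0.86  0.12] t 15.0
```

Request:
move_arm --plan '[{"xyz":[0,0.05,0],"twist":[0,0,0],"gripper":1},{"xyz":[0.05,0,0],"twist":[0,0,0],"gripper":1},{"xyz":[0,0,0],"twist":[0,0,0],"gripper":1},{"xyz":[0,0,0],"twist":[0,0,0],"gripper":1}]'

```text
clock: 15.4
eef_pos: [0.5668, 0.2011, 0.0359]
tcp_rot: [[-0.305, 0.952, -0.003], [0.952, 0.305, -0.008], [-0.006, -0.006, -1.0]]
force: [-6.6, -14.6, 11.8]
finger_gap: 0.0387
```

```bash
python3 st.py
```

```text
nest mm [11.74  7.89] z 0.0359 psi 107.78 Fnest [-10.8 -11.8] Fz 11.8 Mz [-2.86  1.09  0.15] t 15.4
```

Request:
move_arm --plan '[{"xyz":[0,0,0],"twist":[0,0,0],"gripper":1},{"xyz":[0,0,0],"twist":[0,0,0],"gripper":1},{"xyz":[0,0,0],"twist":[0,0,0],"gripper":1},{"xyz":[0,0,0],"twist":[0,0,0],"gripper":1},{"xyz":[0,0,0],"twist":[0,0,0],"gripper":1}]'

```text
clock: 15.9
eef_pos: [0.5668, 0.2011, 0.0359]
tcp_rot: [[-0.305, 0.952, -0.003], [0.952, 0.305, -0.008], [-0.006, -0.006, -1.0]]
force: [-6.9, -14.8, 11.3]
finger_gap: 0.0386
```

```bash
python3 st.py; python3 - <<'E'
from fit import *
for l in["clamp_knob","clamp_pivot","board_corner"]:
    print(l,[(np.round(r["point"],1).tolist(),round(r["confidence"],2)) for r in cams.pinpoint(l,"side")][:3])
print("expected corner px",proj(S,W([.558,.19,.3117],[[.06,.045,.018]])[0]))
print("hand in",bot.hand_in())
E
python3 st.py
```

```text
nest mm [11.74  7.89] z 0.0359 psi 107.78 Fnest [-11.1 -12. ] Fz 11.3 Mz [-2.84  1.06  0.11] t 15.9
clamp_knob []
clamp_pivot [([214.8, 298.8], 0.75)]
board_corner [([190.3, 291.3], 0.93), ([327.9, 204.8], 0.72), ([292.2, 186.7], 0.68)]
expected corner px [191.993  290.7045]
the job is handed in; nothing more can be done
hand in None
the job is handed in; nothing more can be done
```

The board is in the nest, pressed against both fences and still held there. I handed the job in at about 16 s of the 58 s allowed.

**What I did:** I swung the clamp arm back with the fingers loosely around its knob. I then gripped the leftmost board by its heatsink, lowered it flat onto the plate short of the corner, and slid it against the end fence, then the side fence.

**Checks just before hand-in:**
- **Push:** the wrist read about 11 N toward the end fence and 12 N toward the side fence, with about 11 N downward. The wrist reading also includes friction on the plate, so I estimate at least 7 N on each fence. The tool had stopped moving.
- **Position:** the network found the bare corner in the side view within about 2 pixels of where it should be at home. The last picture showed the board in the fence corner. The tool stopped 1.7 mm (x) and 2.9 mm (y) past my vision-estimated home. I put that down to 1–2 mm of camera and grasp error, because the tool stopped advancing on both axes while the push force rose.
- **Squareness:** the tool's yaw was within about 0.1° of the estimated nest yaw. Sliding along the end fence agreed with that estimate, and the twisting moment was small (0.1 Nm).
- **Clamp:** the pictures and a fix on the knob put it along the side fence, at about 1.5 rad. In the final check the network missed the knob, so the clamp was last confirmed in the picture before that.
- **Bystanders:** I did not measure where they ended up. The arm did not touch them as far as I could tell from the forces and pictures.

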